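# Unlock the workshop cash box and hold the lock open

## Task

Take the square-headed key out of the wooden key block and push it blade first, fully home, into the lock in the cash box lid; the lock is sticky, so wiggle the key to and fro until it drops all the way in. Then turn it a quarter turn clockwise as far as it goes and finish while still gripping the key and holding it turned against the lock's return spring. Leave the spare round-headed key in its place and do not knock over or push away the candles and the tape roll.

Things in the scene. Friction and masses are not known exactly. Their poses are not given: they have to be found in the camera images.
- key: Steel key (45 g), square head, standing in a key block slot. Origin: blade tip centre; z up to the head, x along the width, y through the thickness; half a turn about z is the same. Blade 16 x 5 mm (x, y), 30 long, last 3 mm stepped to 12 x 3. Head 30 x 12 mm, 34 high (z 30 to 64), gripped across the 12 mm; its lower edge is the shoulder, resting on the block, and on the lock face when home.
- spare_key: Bystander: steel key with a round head (32 mm across, 12 mm thick) and a blade only 20 mm long, too short for the lock, in the other slot of the key block. Origin at the blade tip, axes as for the key.
- keyblock: Wooden block, 70 mm (x) by 170 mm (y), 45 mm high, fixed to the bench, origin at the centre of its underside. Two slots 18 by 7 mm on its long centre line at y = -45 and +45 mm, the wide side of the slots along y; the keys stand in them with their heads on its top face.
- cashbox: Grey steel cash box, 240 mm (x) by 180 mm (y), 90 mm high, fixed to the bench, origin at the centre of its underside. On its flat lid a round brass lock, 30 mm from the centre to -x, and a low wire handle (22 mm high) 55 mm from the centre to +x, along y.
- lock_mouth (a point): Centre of the keyway on the lock face, 90 mm above the bench, flush with the lid; axes as the cash box. z up out of the lock. With the brass plug unturned the keyway (17.5 x 6.5 mm with a 2 mm bevel round the mouth) has its wide side along x.
- plug (a joint): Angle in rad of the brass plug, the upper 16 mm of the lock, which the key turns as soon as it is in; 0 as found, growing clockwise seen from above, from -0.7 to 2.0. Turns with almost no resistance and stays where left.
- cam (a joint): Hidden locking disc, 18 to 30 mm below the lock face, slot like the plug's, no bevel. Rad, clockwise from above, 0 = wide side along x, stops -0.45 and 1.57. Starts stuck (0.06 N m) at -0.4 to -0.2: a key pushed straight stops 8 to 12 mm short; turned to match under 2 to 6 N it drops home, then turns the disc with 0.1 to 0.2 rad lag, so turn on to 1.7. A spring (0.08 N m/rad) turns it back.
- candle_a: Bystander: white candle in a jar, 72 mm across, 85 mm high, origin at the centre of its underside.
- candle_b: Bystander: another such candle.
- tape_roll: Bystander: cardboard-brown tape roll lying flat, 100 mm across, 48 mm high, origin at the centre of its underside.

How it is judged (in metres and radians):
On the way, in this order (a step that is already met when the one before it is completed fails the run):
1. the key is fully home in the lock, not yet turned (z of key in the frame of lock_mouth below -0.026 m and horizontal distance between key and lock_mouth below 0.005 m and value of joint cam below 0.8 rad), for 0.2 s.
2. the locking disc is turned a quarter with the key (z of key in the frame of lock_mouth below -0.026 m and value of joint cam above 1.3 rad), for 0.2 s.
At the end, for the whole second after the job is handed in: Square-headed key upright (0.15 rad), tip at least 25 mm below the lock face and within 5 mm of its axis, disc turned past 1.3 rad, gripper pressing the key with over 2 N; spare key within 15 mm, candles and tape roll within 30 mm of their starts (z of key in the frame of lock_mouth below -0.025 m and horizontal distance between key and lock_mouth below 0.005 m and angle between key's own z axis and vertical below 0.15 rad and value of joint cam above 1.3 rad and contact force between the fingers and key above 2 N and distance of spare_key from where it was at the start of the episode below 0.015 m and distance of each of candle_a, candle_b, tape_roll from where it was at the start of the episode below 0.03 m); the arm keeps its last pose, push and grip.
It fails at once if the spare key is pulled out or knocked about (distance of spare_key from where it was at the start of the episode above 0.015 m).
It fails at once if a candle or the tape roll is knocked over or pushed away (distance of any of candle_a, candle_b, tape_roll from where it was at the start of the episode above 0.03 m or angle between any of candle_a, candle_b, tape_roll's own z axis and vertical above 0.5 rad).
It also fails if it takes over 56 s, if anything falls off the work surface, if the arm or the gripper's body presses on something with over 40 N, if the wrist force passes 120 N, or if a joint passes its speed limit or range.

## Robot

A 6-joint arm with a two-finger parallel gripper is mounted at the origin on the work surface. World frame = base frame: x ahead of the robot, y to its left, z up, the work surface at z = 0. Lengths are in mm, angles in rad, forces in N, time in s.
With the tool pointing down it reaches from about 275 to 725 mm from the base axis. Payload 5.6 kg.
Tool frame: the origin (TCP) lies at the very end of the fingers, on their centre line; the grasp point (between the pads) lies 19 mm behind it (bot.grip_point_offset is the z of the grasp point in the tool frame, in mm); z points along the fingers, y is the line along which they close (so a half turn about z gives the same grasp; the last joint's range is limited). The gripper opens to 85 mm and grips with 20 to 120 N. Pads are 22 mm wide; open, the fingers measure 114 mm over their backs; the gripper's body (76 mm by 85 mm) begins 54 mm behind the grasp point. The pads swing forward as they close: fully open they stand 13 mm farther back than shut.
Start: joints at [1.526, 0.255, 0.108, 0, -1.424, -0.285], TCP at [178.092, 520.361, 231.283] pointing down, gripper open.
Joint ranges: [-2.95, 2.95], [-1.21, 1.97], [-1.09, 1.5], [-2.87, 1.71], [-2.94, -0.07], [-3.05, 3.05]. Speed limits (rad/s): [2.57, 2.57, 3.14, 3.14, 3.14, 3.14].

## Interface

Orientations are given as a unit quaternion [w, x, y, z].
In Python, from bench import bot, imaging, close_job gives the robot as it stands (bot), with the cameras (imaging) and the job as plain functions.
- The arm moves only by the tool nudge_tcp, called after "Request:" as name(argument=value, ...), one argument or row to a line, values as JSON. Schema: {"type":"object","properties":{"ticks":{"type":"array","items":{"type":"object","properties":{"jaw":{"type":"number"},"d":{"type":"array","items":{"type":"number"},"minItems":3,"maxItems":3},"rot":{"type":"array","items":{"type":"number"},"minItems":3,"maxItems":3}},"additionalProperties":false,"required":["jaw"]},"minItems":1,"maxItems":12},"squeeze":{"type":"number"},"only":{"type":"string"},"quiet":{"type":"boolean"},"lines":{"type":"string"}},"required":["ticks"],"additionalProperties":false}. ticks is a list of rows, 1 to 12 of them, each an object with the fields jaw (the finger opening in mm), d (a list: dx, dy, dz in a scale on which 1.0 is 500 mm), rot (a list: a rotation vector rx, ry, rz in a scale on which 1.0 is 180 degrees); a field left out counts as zero (the opening has to be given); each row is the pose to reach, as a shift and turn from the pose commanded when the call began, along the tool's axes at that moment; what a row does not reach only later rows make up. A row lasts 1/8 s, in which the tool goes at most 62.5 mm and 0.188 rad, less where a joint would pass 70% of its speed; a pose out of reach is approached as far as the arm can. The fingers move at their own pace and stop on an object; squeeze is the grip in N (left out, the last holds). Time passes only in rows, so rows that do not move let the fingers close. The tool returns the time, the measured TCP pose, the force, the opening and the grip force at its end. only (a regular expression) keeps the lines of the reply that match it, lines (a string "A,B") keeps lines A to B, and quiet returns only ok. Shift and turn numbers lie between -1 and 1, and a call with a number outside is refused. Input that does not fit is refused with a message, and nothing moves.
- bot.observe(): the state, without advancing time (a new reading comes with each control period).
- imaging.camera(name): name is "scene" or "top"; returns a dict with "img" (384x512x3 uint8, red, green, blue), "mtx" (3x3 intrinsics, pixels), "rvec" (rotation vector, rad) and "tvec" (3), from world to camera coordinates, as OpenCV has them. Camera axes: x right, y down, z forward; pixel columns grow to the right and rows downward; lengths in mm; the calibration is good to about 2 mm. A picture is of the moment at which its call begins. There is no depth.
- close_job(): hands the job in; it is judged then, once.
The state is a dict: "clock": time; "qpos": joint angles; "qd": joint speeds; "joint_efforts": joint torques, N m; "position": TCP position; "tcp_rot": TCP orientation; "contact_force": force on the tool from outside, world axes, zero at the start; "wrist_torque": the same for the moment, N m; "width": finger opening in mm; "gripper_force": force on a finger pad.
Only numpy, scipy, OpenCV 4.12 (cv2) and the standard library are available. Lean on these libraries where they do the work, as an engineer would, in place of code of your own. Each camera call takes 0.05 s, during which the arm holds its last target. There are 200 camera calls.

## Working session

There is one attempt and no reset: what is moved stays moved. The work goes in short steps, Python scripts to look and compute and a tool call to move; the robot and the scene stay as the last step left them, time stands still between calls to the robot, and variables do not carry over. Pictures are saved under pics/ and viewed, at most 10 in all, crops included, and the job is handed in when it is done.

```bash
ls; mkdir -p pics; python3 - <<'E'
from bench import bot, imaging, close_job
import cv2
for n in("scene","top"):
    c=imaging.camera(n); cv2.imwrite(f"pics/{n}0.png",c["img"][:,:,::-1]); print(n,c["mtx"].tolist(),c["rvec"],c["tvec"])
s=bot.observe(); print(s)
E
```

```text
bench.py
pics
scene [[404.88681744563786, 0.0, 253.24319847806814], [0.0, 404.88681744563786, 195.28020813205103], [0.0, 0.0, 1.0]] [ 1.67923881  1.64511269 -0.85194952] [-7.91986124e-02 -2.96889895e+02  1.45589356e+03]
top [[347.17986553200205, 0.0, 256.29535582907334], [0.0, 347.17986553200205, 192.2548246660969], [0.0, 0.0, 1.0]] [ 2.09855044 -2.14931864  0.14039915] [ 39.38199717 635.09209973 616.08158623]
{'clock': 0.1, 'qpos': array([ 1.52558589e+00,  2.55682578e-01,  1.07139085e-01, -4.16405837e-04,
       -1.42391070e+00, -2.84595735e-01]), 'qd': array([ 0.00077533,  0.0014796 ,  0.00424493,  0.00020711, -0.00105057,
        0.00048047]), 'joint_efforts': array([-2.32473241e-03, -3.87604272e+01,  2.38474077e+01,  5.37777856e+00,
       -3.77808130e-03, -2.53141252e-06]), 'position': array([177.93199249, 519.95417413, 230.49192411]), 'tcp_rot': array([ 8.47594290e-04,  9.86428878e-01, -1.64186900e-01, -1.05481531e-04]), 'contact_force': array([-0.04933493, -0.29660033, -0.17254066]), 'wrist_torque': array([-0.02042509, -0.03751017,  0.00709102]), 'gripper_force': 0.0, 'width': 85.55078384462306}
```

View pics/scene0.png

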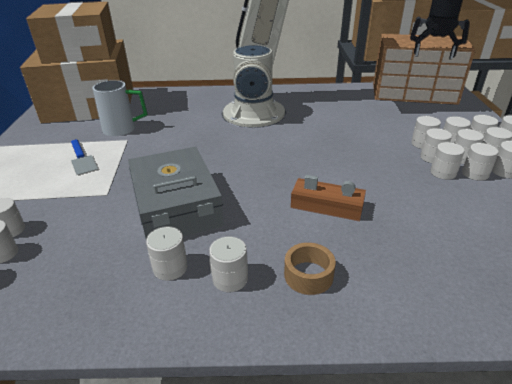

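View pics/top0.png

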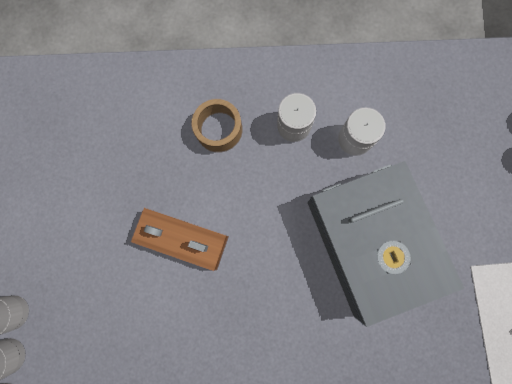

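The scene view shows the cash box near (172,185) and the key block near (328,197). In the top view the keys are at (153,232) and (198,246), and the lock is at (394,257). I'll zoom in to tell the two keys apart.

```bash
python3 - <<'E'
import cv2,numpy as np
s=cv2.imread("pics/scene0.png");t=cv2.imread("pics/top0.png")
a=cv2.resize(s[165:225,280:380],(800,480)[:2] and (500,300),interpolation=cv2.INTER_CUBIC)
b=cv2.resize(t[200:280,125:235],(413,300),interpolation=cv2.INTER_CUBIC)[:, :300*413//413]
c=cv2.resize(t[230:285,365:425],(327,300),interpolation=cv2.INTER_CUBIC)
b=cv2.resize(t[200:280,125:235],(413,300),interpolation=cv2.INTER_CUBIC)
o=np.zeros((600,800,3),np.uint8);o[:300,:500]=a;o[300:,:413]=b;o[300:,450:777]=c
cv2.imwrite("pics/crop1.png",o)
E
```

```text
(no output)
```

View pics/crop1.png

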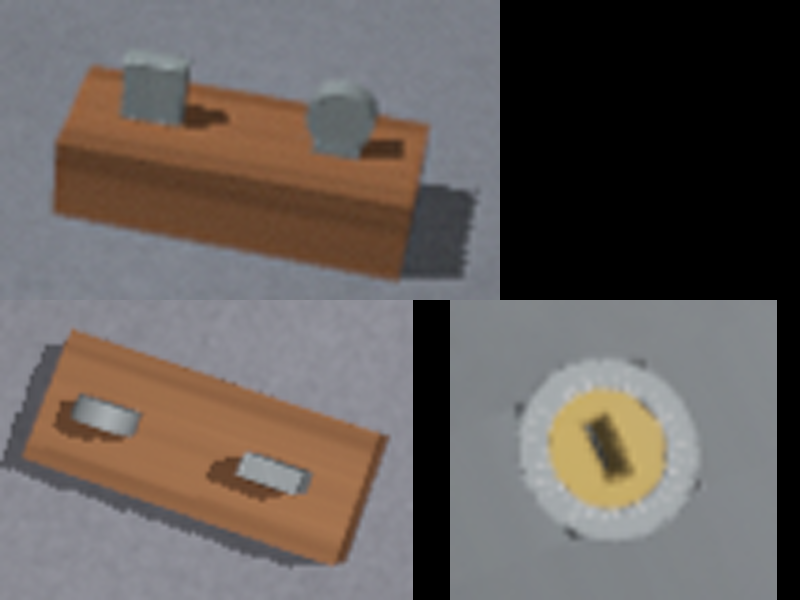

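The square head is the key nearer the box, at about (198,246) in the top view and (311,183) in the scene view. The keyway is at about (394,257). Next I'll measure these.

```bash
cat > h.py <<'E'
import cv2,numpy as np
from bench import bot, imaging, close_job
def R(c): return cv2.Rodrigues(np.array(c["rvec"],float))[0]
def ray(c,p,z):
    d=R(c).T@np.linalg.inv(c["mtx"])@np.array([p[0],p[1],1.]); o=-R(c).T@np.array(c["tvec"],float).ravel()
    return o+d*(z-o[2])/d[2]
def proj(c,P): return cv2.projectPoints(np.array(P,float).reshape(-1,3),np.array(c["rvec"],float),np.array(c["tvec"],float),c["mtx"],None)[0].reshape(-1,2)
def big(m,n=1):
    cs=cv2.findContours(m.astype(np.uint8),cv2.RETR_EXTERNAL,cv2.CHAIN_APPROX_NONE)[0]
    return sorted(cs,key=cv2.contourArea)[::-1][:n]
E
python3 - <<'E'
from h import *
t=imaging.camera("top");s=imaging.camera("scene")
for c,n in((t,"top"),(s,"scene")):
    h=cv2.cvtColor(c["img"],cv2.COLOR_RGB2HSV).astype(int); H,S,V=h[...,0],h[...,1],h[...,2]
    br=(H>16)&(H<30)&(S>90)&(V>120)
    if n=="scene": br[:,:130]=0;br[:,220:]=0;br[:140]=0;br[200:]=0
    b=big(br)[0]; r=cv2.minEnclosingCircle(b); e=cv2.fitEllipse(b); print(n,"brass",e,ray(c,e[0],90))
    wd=(H<14)&(S>110)
    m=np.zeros_like(wd); 
    if n=="top": m[200:280,125:235]=1
    else: m[170:225,280:375]=1
    w=big(wd&m)[0]; 
    print("block",cv2.minAreaRect(w), )
    hull=cv2.convexHull(w); ap=cv2.approxPolyDP(hull,3,True)[:,0]; print(ap.tolist())
    for p in ap: print("  z45",ray(c,p,45)[:2].round(1), "z0",ray(c,p,0)[:2].round(1))
    k=(S<70)&(V>90)&m
    f=np.zeros(wd.shape,np.uint8);cv2.fillPoly(f,[hull],1)
    if n=="top":
        for w in big(k&f,2):
            q=cv2.minAreaRect(w); print("key",q,ray(c,q[0],79))
            for p in cv2.boxPoints(q): print("   ",ray(c,p,79)[:2].round(1))
# keyway dark
    x,y=map(int,e[0]); 
    if n=="top":
        g=c["img"][y-14:y+15,x-14:x+15].sum(2)
        g0=c["img"][y-7:y+8,x-7:x+8].astype(float).sum(2); wgt=np.clip(np.median(g0)*.8-g0,0,None)
        yy,xx=np.mgrid[y-7:y+8,x-7:x+8]; mx,my=(wgt*xx).sum()/wgt.sum(),(wgt*yy).sum()/wgt.sum()
        C=np.cov(np.c_[xx.ravel(),yy.ravel()].T,aweights=wgt.ravel()); ev,E=np.linalg.eigh(C); d=E[:,1]
        a,b2=ray(c,(mx-5*d[0],my-5*d[1]),90),ray(c,(mx+5*d[0],my+5*d[1]),90); v=b2-a
        print("keyway",mx,my,ray(c,(mx,my),90),np.degrees(np.arctan2(v[1],v[0])),ev)
E
```

```text
top brass ((393.2957458496094, 256.8695373535156), (19.297971725463867, 20.92371368408203), 137.07794189453125) [ 509.59107247 -212.55833252   90.        ]
block ((179.09912109375, 238.85971069335938), (89.47776794433594, 36.76327896118164), 19.29004669189453)
[[144, 208], [226, 236], [216, 268], [133, 242]]
  z45 [611.7 243.9] z0 [617.3 260. ]
  z45 [553.9  84. ] z0 [555.6  89.3]
  z45 [494.5 103.4] z0 [492.2 110. ]
  z45 [546.5 263.2] z0 [547.7 280.6]
key ((197.5, 246.00003051757812), (19.289892196655273, 7.273237705230713), 18.434947967529297) [535.79522901 131.8823122   79.        ]
    [535.5 150.6]
    [547.8 146.5]
    [536.1 113.2]
    [523.9 117.3]
key ((152.8000030517578, 230.60003662109375), (17.076295852661133, 7.589465618133545), 18.43494987487793) [565.40885155 214.21669477  79.        ]
    [564.2 231.3]
    [577.2 227.3]
    [566.7 197.1]
    [553.7 201.2]
keyway 393.41883533667874 256.67277395261993 [ 509.92249869 -212.79798642   90.        ] -162.3030210917958 [1.59576441 9.649266  ]
scene brass ((168.5835723876953, 169.34249877929688), (6.797679901123047, 13.554472923278809), 81.3824462890625) [ 508.62679021 -211.60516283   90.        ]
block ((327.2231750488281, 198.32823181152344), (71.6639404296875, 30.59282875061035), 10.784297943115234)
[[297, 180], [364, 190], [359, 219], [291, 206]]
  z45 [501.1 106.2] z0 [435.1 114.7]
  z45 [550.5 264.4] z0 [488.4 285.2]
  z45 [659.7 228. ] z0 [606. 246.]
  z45 [607.6  81.8] z0 [549.9  88.4]
```

Careful with the scale: shifts go in shares of 500 mm and turns go in shares of 180 degrees. That gives: 464.9 mm / 500 = 0.9298, 251.8 mm / 500 = 0.5036, 1.567 rad / 3.1416 = 0.4988.

Request:
nudge_tcp(
  ticks=[
    {"jaw":50, "d":[0.9298, 0.5036, 0.16], "rot":[0, 0, 0.4988]},
    {"jaw":50, "d":[0.9298, 0.5036, 0.16], "rot":[0, 0, 0.4988]},
    {"jaw":50, "d":[0.9298, 0.5036, 0.16], "rot":[0, 0, 0.4988]},
    {"jaw":50, "d":[0.9298, 0.5036, 0.16], "rot":[0, 0, 0.4988]},
    {"jaw":50, "d":[0.9298, 0.5036, 0.16], "rot":[0, 0, 0.4988]},
    {"jaw":50, "d":[0.9298, 0.5036, 0.16], "rot":[0, 0, 0.4988]},
    {"jaw":50, "d":[0.9298, 0.5036, 0.16], "rot":[0, 0, 0.4988]},
    {"jaw":50, "d":[0.9298, 0.5036, 0.16], "rot":[0, 0, 0.4988]},
    {"jaw":50, "d":[0.9298, 0.5036, 0.16], "rot":[0, 0, 0.4988]},
    {"jaw":50, "d":[0.9298, 0.5036, 0.16], "rot":[0, 0, 0.4988]},
    {"jaw":50, "d":[0.9298, 0.5036, 0.16], "rot":[0, 0, 0.4988]},
    {"jaw":50, "d":[0.9298, 0.5036, 0.16], "rot":[0, 0, 0.4988]},
  ],
)

```text
clock: 1.7
position: [536.0, 132.4, 151.6]
tcp_rot: [0.0, -0.584, 0.812, 0.0]
contact_force: [-0.4, -0.3, -0.7]
width: 49.9
gripper_force: 0.0
```

```bash
python3 - <<'E'
from h import *
print(bot.observe()["qpos"],bot.observe()["position"],bot.observe()["tcp_rot"],bot.observe()["width"])
t0=cv2.imread("pics/top0.png")[:,:,::-1]
t=imaging.camera("top")
h=cv2.cvtColor(np.ascontiguousarray(t0),cv2.COLOR_RGB2HSV).astype(int)
g=t0.astype(int).sum(2)
# handle: bright vs lid, in roi
m=np.zeros(g.shape,bool);m[195:225,345:410]=1
print("lid",g[280:300,400:420].mean(),"bench",g[300:,250:280].mean())
w=big(m&(g>g[225:240,350:370].mean()+60),1)[0];q=cv2.minAreaRect(w);print(q)
lock=ray(t,(393.3,256.8),90);hd=ray(t,q[0],110);v=hd-lock;print("lock->handle",v,np.degrees(np.arctan2(v[1],v[0])))
bx=cv2.boxPoints(q);
l=cv2.fitLine(w,cv2.DIST_L2,0,.01,.01).ravel();a=ray(t,l[2:]-25*l[:2],112);b=ray(t,l[2:]+25*l[:2],112);v=b-a;print("handle dir",np.degrees(np.arctan2(v[1],v[0])))
s=imaging.camera("scene")
a=cv2.resize(np.ascontiguousarray(t["img"][170:290,110:260,::-1]),(400,320));b=cv2.resize(np.ascontiguousarray(s["img"][130:230,260:385,::-1]),(400,320))
cv2.imwrite("pics/c2.png",np.hstack([a,b]))
E
```

```text
[ 5.25508766e-01  2.95556685e-01 -4.16204663e-02 -1.62753400e-04
 -1.23313094e+00 -8.49833440e-01] [535.9708518  132.39072933 151.60439112] [ 2.50444121e-04 -5.83643789e-01  8.12009767e-01  5.26027562e-05] 49.94123499699127
lid 393.0875 bench 417.0670634920635
((377.657470703125, 209.9067840576172), (1.5041422843933105, 52.55472946166992), 68.8387451171875)
lock->handle [80.37900422 26.99682977 20.        ] 18.565612875455773
handle dir -70.44335714062571
```

View pics/c2.png

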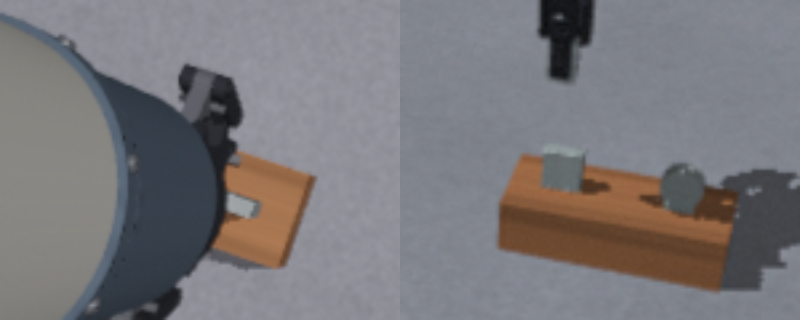

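The scene crop shows the finger tip at about x=562, directly above the square head at x=563. Joint 6 is better placed for the quarter turn with the tool flipped half a turn, so I'll flip it, descend and grip.

In the tool's units: -1.57 rad / 3.1416 = -0.4997.

Request:
nudge_tcp(
  ticks=[
    {"jaw":50, "rot":[0, 0, -0.4997]},
    {"jaw":50, "rot":[0, 0, -0.4997]},
    {"jaw":50, "rot":[0, 0, -0.4997]},
    {"jaw":50, "rot":[0, 0, -0.4997]},
    {"jaw":50, "rot":[0, 0, -0.4997]},
    {"jaw":50, "rot":[0, 0, -0.4997]},
    {"jaw":50, "rot":[0, 0, -0.4997]},
    {"jaw":50, "rot":[0, 0, -0.4997]},
    {"jaw":50, "rot":[0, 0, -0.4997]},
  ],
  quiet=true,
)

```text
ok
```

Request:
nudge_tcp(
  ticks=[
    {"jaw":50, "rot":[0, 0, -0.4997]},
    {"jaw":50, "rot":[0, 0, -0.4997]},
    {"jaw":50, "rot":[0, 0, -0.4997]},
    {"jaw":50, "rot":[0, 0, -0.4997]},
    {"jaw":50, "rot":[0, 0, -0.4997]},
    {"jaw":50, "rot":[0, 0, -0.4997]},
    {"jaw":50, "rot":[0, 0, -0.4997]},
    {"jaw":50, "rot":[0, 0, -0.4997]},
    {"jaw":50, "rot":[0, 0, -0.4997]},
    {"jaw":50, "rot":[0, 0, -0.4997]},
    {"jaw":50, "rot":[0, 0, -0.4997]},
  ],
)

```text
clock: 4.3
position: [536.3, 131.9, 151.4]
tcp_rot: [0.0, 0.813, 0.582, 0.0]
contact_force: [0.1, 0.1, 0.1]
width: 50.0
gripper_force: 0.0
```

```bash
python3 -c "
from bench import bot, imaging, close_job
s=bot.observe();print(s['qpos'],s['position'],s['tcp_rot'])"
```

```text
[ 5.24501740e-01  2.96100432e-01 -4.13573852e-02 -1.82324457e-05
 -1.23305899e+00  2.28867515e+00] [536.27180051 131.89101785 151.43672273] [4.93088485e-06 8.13188034e-01 5.82001032e-01 1.39939715e-04]
```

In the tool's units: 100 mm / 500 = 0.2, 85 mm / 500 = 0.17.

Request:
nudge_tcp(
  ticks=[
    {"jaw":50, "d":[0, 0, 0.1]},
    {"jaw":50, "d":[0, 0, 0.17]},
    {"jaw":50, "d":[0, 0, 0.2]},
    {"jaw":50, "d":[0, 0, 0.2]},
    {"jaw":50, "d":[0, 0, 0.2]},
    {"jaw":50, "d":[0, 0, 0.2]},
  ],
  squeeze=60,
)

```text
clock: 5.05
position: [537.3, 132.0, 52.7]
tcp_rot: [0.0, 0.813, 0.582, 0.001]
contact_force: [-0.1, 0.5, 0.4]
width: 49.8
gripper_force: 0.0
```

Request:
nudge_tcp(
  ticks=[
    {"jaw":10},
    {"jaw":10},
    {"jaw":10},
    {"jaw":8},
    {"jaw":8},
    {"jaw":8},
  ],
  squeeze=60,
)

```text
clock: 5.8
position: [536.4, 131.7, 51.7]
tcp_rot: [-0.0, 0.813, 0.582, 0.0]
contact_force: [-3.0, 1.1, 5.2]
width: 11.0
gripper_force: 59.5
```

```bash
python3 - <<'E'
from h import *
s=bot.observe();print(s['position'],s['contact_force'],s['wrist_torque'],s['tcp_rot'])
s=imaging.camera("scene");t=imaging.camera("top")
b=cv2.resize(np.ascontiguousarray(s["img"][130:230,260:385,::-1]),(750,600));cv2.imwrite("pics/c3.png",b)
E
```

```text
[536.3651621  131.69927359  51.72054044] [-2.97642152  1.06083047  5.15722887] [ 0.24184892  1.04964716 -0.04021086] [-2.21376460e-06  8.12895963e-01  5.82408907e-01  1.32046339e-04]
```

View pics/c3.png

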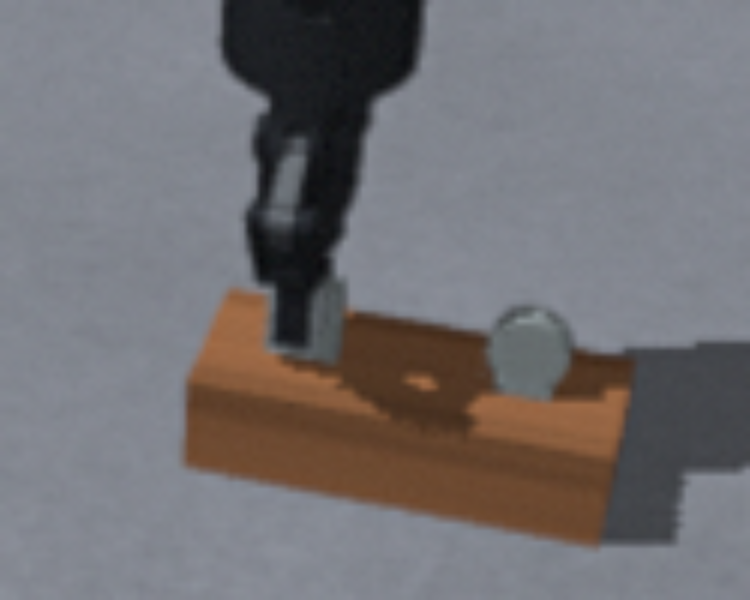

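The fingers hold the square head (opening 11 mm) and the spare is untouched. I'll lift and measure where the blade sits relative to the tool.

In the tool's units: -130 mm / 500 = -0.26, -110 mm / 500 = -0.22.

Request:
nudge_tcp(
  ticks=[
    {"jaw":8, "d":[0, 0, -0.04]},
    {"jaw":8, "d":[0, 0, -0.12]},
    {"jaw":8, "d":[0, 0, -0.22]},
    {"jaw":8, "d":[0, 0, -0.26]},
    {"jaw":8, "d":[0, 0, -0.26]},
    {"jaw":8, "d":[0, 0, -0.26]},
    {"jaw":8, "d":[0, 0, -0.26]},
  ],
)

```text
clock: 6.78
position: [535.7, 131.3, 179.8]
tcp_rot: [-0.0, 0.813, 0.582, -0.001]
contact_force: [0.6, 0.3, -0.1]
width: 10.8
gripper_force: 58.7
```

```bash
python3 - <<'E'
from h import *
o=bot.observe();print(o['position'],o['width'],o['gripper_force'])
s=imaging.camera("scene")
p=proj(s,o['position'])[0];print("tcp px",p, "pred tip",proj(s,o['position']-[0,0,36.])) 
x,y=map(int,p)
b=cv2.resize(np.ascontiguousarray(s["img"][y-50:y+40,x-55:x+55,::-1]),(733,600),interpolation=cv2.INTER_CUBIC);print(x-55,y-50);cv2.imwrite("pics/c4.png",b)
np.save("s4.npy",s["img"])
E
```

```text
[535.73063026 131.30304783 179.75747462] 10.835039350081084 58.667537569999695
tcp px [312.27854286 139.10858231] pred tip [[311.22754635 152.8908973 ]]
257 89
```

View pics/c4.png

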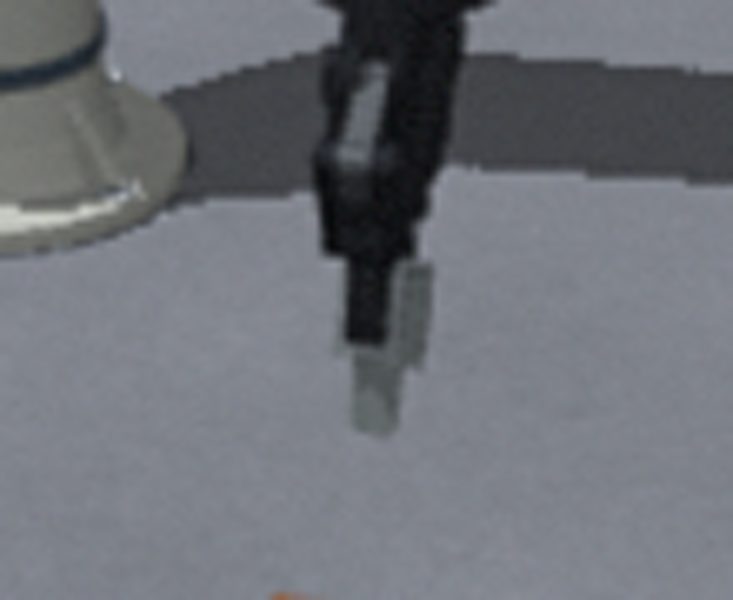

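The blade tip is at crop (376,433), i.e. pixel (313.4,154), and the finger end is at (366,345), i.e. (311.9,140.7). The blade looks vertical and a little to the right of the finger centre.

```bash
python3 - <<'E'
from h import *
from scipy.spatial.transform import Rotation as Ro
o=bot.observe();q=o['tcp_rot'];r=Ro.from_quat([q[1],q[2],q[3],q[0]]).as_matrix()
s=imaging.camera("scene");t=imaging.camera("top");P=o['position'];n=r[:,1]; print("tool x",r[:,0].round(3),"y",n.round(3))
n=n*np.sign(n[0])
for d in (0,6,10,15): print(d,proj(s,P+n*d).round(1))
def plane(p,off=0):
    d=R(s).T@np.linalg.inv(s["mtx"])@[p[0],p[1],1.]; c=-R(s).T@np.array(s["tvec"],float).ravel()
    X=c+d*(((P+n*off)-c)@n)/(d@n); return X,r.T@(X-P)
f=lambda u,v:(257+u/6.664,89+v/6.667)
for nm,u,v,off in (("blade L",354,395,2.5),("blade R",400,395,2.5),("tipL",356,432,1.5),("tipR",396,432,1.5),("headbotL",337,346,6),("finger L",345,343,10),("finger R",388,343,10)):
    print(nm,plane(f(u,v),off)[1].round(1))
# head centre at start, top edge of front face, from scene0 crop: corners of front face
for u,v,z in((122,68,79),(188,70,79),(122,120,45),(186,125,45)): print(ray(s,(280+u/5,165+v/5),z).round(1))
c=big((np.abs(t["img"].astype(int)-cv2.imread("pics/top0.png")[:,:,::-1]).sum(2)>60)) # changed area
E
```

```text
tool x [ 0.322  0.947 -0.002] y [ 0.947 -0.322 -0.002]
0 [[312.3 139.1]]
6 [[311.8 140.3]]
10 [[311.4 141.1]]
15 [[311.  142.2]]
blade L [-2.9  2.5 23. ]
blade R [12.9  2.5 20.4]
tipL [-1.4  1.5 38. ]
tipR [12.4  1.5 35.7]
headbotL [-9.4  6.   3. ]
finger L [-6.1 10.  -0.8]
finger R [ 8.4 10.  -3. ]
[545.7 118.   79. ]
[548.6 149.2  79. ]
[541.  120.4  45. ]
[546.3 151.1  45. ]
```

The key axis sits about 3.5 mm along +x of the tool from the TCP, so I'll compensate for that. Next move: carry the key above the lock.

In the tool's units: -336.3 mm / 500 = -0.6726, 82.2 mm / 500 = 0.1644, 0.92 rad / 3.1416 = 0.2928.

Request:
nudge_tcp(
  ticks=[
    {"jaw":8, "d":[-0.1, 0.024, 0], "rot":[0, 0, 0.0382]},
    {"jaw":8, "d":[-0.21, 0.05, 0], "rot":[0, 0, 0.0891]},
    {"jaw":8, "d":[-0.33, 0.08, 0], "rot":[0, 0, 0.1432]},
    {"jaw":8, "d":[-0.45, 0.11, 0], "rot":[0, 0, 0.1974]},
    {"jaw":8, "d":[-0.57, 0.14, 0], "rot":[0, 0, 0.2483]},
    {"jaw":8, "d":[-0.6726, 0.1644, 0], "rot":[0, 0, 0.2928]},
    {"jaw":8, "d":[-0.6726, 0.1644, 0], "rot":[0, 0, 0.2928]},
    {"jaw":8, "d":[-0.6726, 0.1644, 0], "rot":[0, 0, 0.2928]},
    {"jaw":8, "d":[-0.6726, 0.1644, 0], "rot":[0, 0, 0.2928]},
    {"jaw":8, "d":[-0.6726, 0.1644, 0], "rot":[0, 0, 0.2928]},
  ],
)

```text
clock: 8.18
position: [506.3, -212.3, 181.4]
tcp_rot: [0.0, 0.987, 0.162, 0.0]
contact_force: [-0.3, -0.0, 0.2]
width: 11.4
gripper_force: 58.8
```

Request:
nudge_tcp(
  ticks=[
    {"jaw":8, "d":[0, 0, 0.08]},
    {"jaw":8, "d":[0, 0, 0.08]},
    {"jaw":8, "d":[0, 0, 0.08]},
    {"jaw":8, "d":[0, 0, 0.08]},
  ],
)

```text
clock: 8.68
position: [507.0, -213.5, 142.9]
tcp_rot: [0.001, 0.987, 0.161, 0.001]
contact_force: [-0.2, 0.5, -0.6]
width: 10.8
gripper_force: 58.7
```

```bash
python3 - <<'E'
from h import *
from scipy.spatial.transform import Rotation as Ro
o=bot.observe();q=o['tcp_rot'];r=Ro.from_quat([q[1],q[2],q[3],q[0]]).as_matrix()
print(o['position'],np.degrees(np.arctan2(r[1,0],r[0,0])),o['qpos'],o['contact_force'],o['wrist_torque'])
s=imaging.camera("scene");t=imaging.camera("top")
a=cv2.resize(np.ascontiguousarray(s["img"][130:190,130:210,::-1]),(800,600),interpolation=cv2.INTER_CUBIC)
cv2.imwrite("pics/c5.png",a)
P=o['position'];print("tip pred",proj(s,P+r@[3.5,0,36.7]),"lock",proj(s,[509.2,-212.2,90]))
E
```

```text
[ 506.96169485 -213.45504285  142.94150012] 18.545067000552677 [-1.13622448e-01  2.95885609e-01 -6.44515527e-02  5.91801383e-04
 -1.20777361e+00  2.00788005e+00] [-0.21789564  0.53997638 -0.56730559] [ 0.07141848  0.01370061 -0.03294363]
tip pred [[167.19916581 164.08909463]] lock [[168.30434329 169.47414022]]
```

View pics/c5.png

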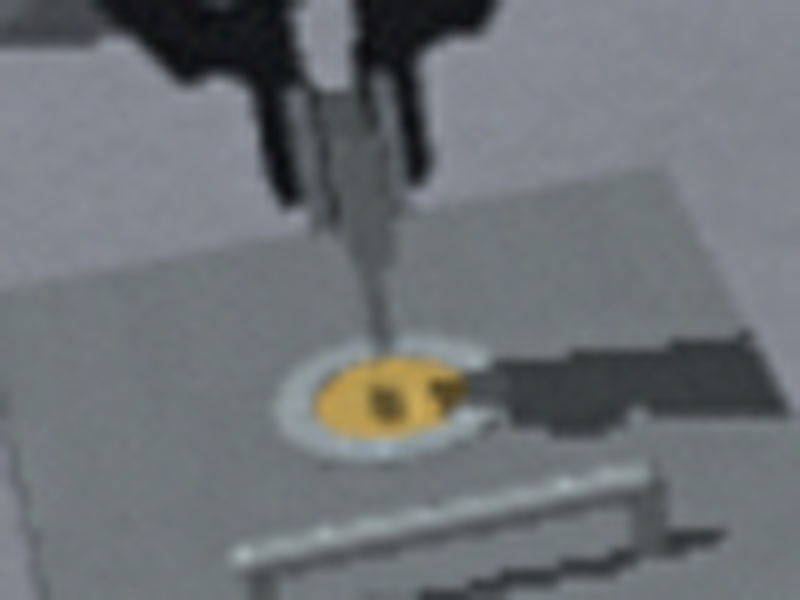

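The blade tip at crop (385,352) lines up left-to-right with the keyway at (388,402). I'll descend gently and watch the force.

In the tool's units: 18 mm / 500 = 0.036, 17 mm / 500 = 0.034.

Request:
nudge_tcp(
  ticks=[
    {"jaw":8, "d":[0, 0, 0.016]},
    {"jaw":8, "d":[0, 0, 0.028]},
    {"jaw":8, "d":[0, 0, 0.032]},
    {"jaw":8, "d":[0, 0, 0.034]},
    {"jaw":8, "d":[0, 0, 0.036]},
    {"jaw":8, "d":[0, 0, 0.036]},
  ],
)

```text
clock: 9.52
position: [506.1, -213.3, 123.3]
tcp_rot: [0.0, 0.987, 0.161, 0.0]
contact_force: [-0.5, -0.3, 0.1]
width: 11.2
gripper_force: 58.7
```

```bash
python3 -c "
from bench import bot, imaging, close_job
s=bot.observe();print(s['position'],s['contact_force'],s['wrist_torque'])"
```

```text
[ 506.05394034 -213.30613807  123.34727041] [-0.45546347 -0.34510174  0.09112368] [-0.04709868 -0.01774174 -0.03262505]
```

In the tool's units: 6 mm / 500 = 0.012, 4 mm / 500 = 0.008.

Request:
nudge_tcp(
  ticks=[
    {"jaw":8, "d":[0, 0, 0.004]},
    {"jaw":8, "d":[0, 0, 0.008]},
    {"jaw":8, "d":[0, 0, 0.012]},
    {"jaw":8, "d":[0, 0, 0.012]},
  ],
)

```text
clock: 10.02
position: [506.3, -213.2, 117.2]
tcp_rot: [0.0, 0.987, 0.161, 0.0]
contact_force: [1.7, 0.0, -1.7]
width: 11.1
gripper_force: 58.6
```

Request:
nudge_tcp(
  ticks=[
    {"jaw":8, "d":[0, 0, 0.004]},
    {"jaw":8, "d":[0, 0, 0.008]},
    {"jaw":8, "d":[0, 0, 0.012]},
    {"jaw":8, "d":[0, 0, 0.012]},
    {"jaw":8, "d":[0, 0, 0.012]},
  ],
)

```text
clock: 10.65
position: [506.3, -213.2, 111.2]
tcp_rot: [-0.0, 0.987, 0.161, 0.0]
contact_force: [3.3, 0.5, -1.8]
width: 10.9
gripper_force: 58.6
```

```bash
python3 -c "
from bench import bot, imaging, close_job
s=bot.observe();print(s['position'],s['contact_force'],s['wrist_torque'])"
```

```text
[ 506.31167157 -213.22507234  111.20206641] [ 3.2521747   0.54300923 -1.7560509 ] [ 0.15164726 -1.36480571 -0.0042976 ]
```

In the tool's units: 2 mm / 500 = 0.004, 0.35 mm / 500 = 0.0007.

Request:
nudge_tcp(
  ticks=[
    {"jaw":8, "d":[0.0007, 0.0001, 0.002]},
    {"jaw":8, "d":[0.0007, 0.0001, 0.004]},
    {"jaw":8, "d":[0.0007, 0.0001, 0.004]},
  ],
)

```text
clock: 11.02
position: [506.4, -213.2, 109.3]
tcp_rot: [0.0, 0.987, 0.161, 0.0]
contact_force: [2.0, 0.8, 0.3]
width: 10.8
gripper_force: 58.8
```

Request:
nudge_tcp(
  ticks=[
    {"jaw":8, "d":[0, 0, 0.002]},
    {"jaw":8, "d":[0, 0, 0.004]},
    {"jaw":8, "d":[0, 0, 0.004]},
  ],
)

```text
clock: 11.4
position: [506.4, -213.2, 107.2]
tcp_rot: [-0.0, 0.987, 0.161, 0.0]
contact_force: [2.7, 1.6, 0.9]
width: 10.9
gripper_force: 58.8
```

```bash
python3 -c "
from bench import bot, imaging, close_job
s=bot.observe();print(s['position'],s['contact_force'],s['wrist_torque'])"
```

```text
[ 506.37270304 -213.22889576  107.18352115] [2.73695681 1.62900672 0.86832448] [ 0.2532277  -1.0878062  -0.02846037]
```

In the tool's units: 1 mm / 500 = 0.002, 0.2 mm / 500 = 0.0004.

Request:
nudge_tcp(
  ticks=[
    {"jaw":8, "d":[0.0004, -0.0002, 0.002]},
    {"jaw":8, "d":[0.0004, -0.0002, 0.002]},
    {"jaw":8, "d":[0.0004, -0.0002, 0.002]},
  ],
)

```text
clock: 11.78
position: [506.4, -213.1, 106.1]
tcp_rot: [-0.0, 0.987, 0.161, -0.0]
contact_force: [2.1, 0.5, -0.7]
width: 11.0
gripper_force: 58.8
```

Request:
nudge_tcp(
  ticks=[
    {"jaw":8, "d":[0, 0, 0.0014]},
    {"jaw":8, "d":[0, 0, 0.0014]},
    {"jaw":8, "d":[0, 0, 0.0014]},
  ],
)

```text
clock: 12.15
position: [506.4, -213.1, 105.6]
tcp_rot: [-0.0, 0.987, 0.161, -0.0]
contact_force: [1.7, 0.7, 1.1]
width: 11.2
gripper_force: 58.9
```

```bash
python3 -c "
from bench import bot, imaging, close_job
s=bot.observe();print(s['position'],s['contact_force'],s['wrist_torque'])"
```

```text
[ 506.39448128 -213.08327807  105.57743993] [1.74779435 0.71717525 1.11558748] [ 0.25209595 -0.62210476  0.02919856]
```

In the tool's units: 1 mm / 500 = 0.002, 0.5 mm / 500 = 0.001.

Request:
nudge_tcp(
  ticks=[
    {"jaw":8, "d":[0, 0, 0.001]},
    {"jaw":8, "d":[0, 0, 0.002]},
    {"jaw":8, "d":[0, 0, 0.002]},
  ],
)

```text
clock: 12.52
position: [506.5, -213.2, 105.0]
tcp_rot: [0.0, 0.987, 0.161, 0.0]
contact_force: [-1.0, 0.1, 4.8]
width: 11.0
gripper_force: 59.6
```

```bash
python3 -c "
from bench import bot, imaging, close_job
s=bot.observe();print(s['position'],s['contact_force'],s['wrist_torque'])"
```

```text
[ 506.50031577 -213.19716308  105.02095505] [-1.01728384  0.08156925  4.78773932] [ 0.44907615 -0.07846808 -0.00440064]
```

In the tool's units: 0.7 mm / 500 = 0.0014, 0.35 mm / 500 = 0.0007, -0.2 rad / 3.1416 = -0.0637.

Request:
nudge_tcp(
  ticks=[
    {"jaw":8, "d":[0, 0.0007, 0], "rot":[0, 0, -0.0318]},
    {"jaw":8, "d":[0.0001, 0.0014, 0], "rot":[0, 0, -0.0637]},
    {"jaw":8, "d":[0.0001, 0.0014, 0], "rot":[0, 0, -0.0637]},
  ],
)

```text
clock: 12.9
position: [506.8, -213.7, 104.4]
tcp_rot: [-0.0, 0.966, 0.258, -0.0]
contact_force: [0.6, 1.0, 1.2]
width: 11.0
gripper_force: 59.0
```

```bash
python3 -c "
from bench import bot, imaging, close_job
s=bot.observe();print(s['position'],s['contact_force'],s['wrist_torque'])"
```

```text
[ 506.77137199 -213.67198893  104.38936488] [0.56604922 1.0182909  1.22824408] [ 0.21139292 -0.68841633  0.01939885]
```

In the tool's units: 0.8 mm / 500 = 0.0016, 0.17 mm / 500 = 0.0003, -0.05 rad / 3.1416 = -0.0159.

Request:
nudge_tcp(
  ticks=[
    {"jaw":8, "d":[0, 0, 0.001]},
    {"jaw":8, "d":[0, 0, 0.0016]},
    {"jaw":8, "d":[0, 0.0003, 0.0016], "rot":[0, 0, -0.0159]},
    {"jaw":8, "d":[0, 0.0003, 0.0016], "rot":[0, 0, -0.0159]},
  ],
)

```text
clock: 13.4
position: [506.9, -213.8, 103.6]
tcp_rot: [-0.0, 0.959, 0.282, -0.0]
contact_force: [2.9, 0.9, 0.9]
width: 10.6
gripper_force: 59.0
```

```bash
python3 -c "
from bench import bot, imaging, close_job
s=bot.observe();print(s['position'],s['contact_force'],s['wrist_torque'])"
```

```text
[ 506.86152149 -213.80398292  103.63365628] [2.85879075 0.85570783 0.89922684] [ 0.31864314 -0.71613861 -0.03322301]
```

In the tool's units: 1 mm / 500 = 0.002, 0.5 mm / 500 = 0.001.

Request:
nudge_tcp(
  ticks=[
    {"jaw":8, "d":[0.0002, 0, 0.001]},
    {"jaw":8, "d":[0.0004, 0, 0.002]},
    {"jaw":8, "d":[0.0004, 0, 0.002]},
  ],
)

```text
clock: 13.78
position: [506.9, -213.8, 102.6]
tcp_rot: [-0.0, 0.959, 0.283, -0.0]
contact_force: [0.6, 0.1, -0.4]
width: 11.3
gripper_force: 59.0
```

Request:
nudge_tcp(
  ticks=[
    {"jaw":8, "d":[0, 0, 0.001]},
    {"jaw":8, "d":[0, 0, 0.002]},
    {"jaw":8, "d":[0, 0, 0.002]},
  ],
)

```text
clock: 14.15
position: [506.9, -213.8, 101.7]
tcp_rot: [-0.0, 0.959, 0.283, -0.0]
contact_force: [0.9, 0.4, 0.2]
width: 10.9
gripper_force: 58.9
```

```bash
python3 -c "
from bench import bot, imaging, close_job
s=bot.observe();print(s['position'],s['contact_force'],s['wrist_torque'])"
```

```text
[ 506.93373395 -213.75488746  101.66853674] [0.8947228  0.378842   0.15844132] [ 0.12299352 -0.43651756 -0.01157966]
```

In the tool's units: 2 mm / 500 = 0.004, 1.4 mm / 500 = 0.0028.

Request:
nudge_tcp(
  ticks=[
    {"jaw":8, "d":[0, 0, 0.0014]},
    {"jaw":8, "d":[0, 0, 0.0028]},
    {"jaw":8, "d":[0, 0, 0.004]},
    {"jaw":8, "d":[0, 0, 0.004]},
  ],
)

```text
clock: 14.65
position: [506.9, -213.7, 99.6]
tcp_rot: [-0.0, 0.959, 0.283, -0.0]
contact_force: [1.7, 0.5, -0.9]
width: 11.0
gripper_force: 58.9
```

Request:
nudge_tcp(
  ticks=[
    {"jaw":8, "d":[0, 0, 0.0014]},
    {"jaw":8, "d":[0, 0, 0.0028]},
    {"jaw":8, "d":[0, 0, 0.004]},
    {"jaw":8, "d":[0, 0, 0.004]},
  ],
)

```text
clock: 15.15
position: [507.0, -213.8, 97.7]
tcp_rot: [-0.0, 0.959, 0.283, -0.0]
contact_force: [-0.3, -0.5, -1.1]
width: 10.9
gripper_force: 58.9
```

```bash
python3 -c "
from bench import bot, imaging, close_job
s=bot.observe();print(s['position'],s['contact_force'],s['wrist_torque'])"
```

```text
[ 506.97179175 -213.75230557   97.66303909] [-0.3484612  -0.48987504 -1.07161572] [ 0.04583053 -0.21708573  0.01420839]
```

In the tool's units: 1.3 mm / 500 = 0.0026, 1 mm / 500 = 0.002.

Request:
nudge_tcp(
  ticks=[
    {"jaw":8, "d":[0, 0, 0.001]},
    {"jaw":8, "d":[0, 0, 0.002]},
    {"jaw":8, "d":[0, 0, 0.0026]},
    {"jaw":8, "d":[0, 0, 0.0026]},
    {"jaw":8, "d":[0, 0, 0.0026]},
  ],
)

```text
clock: 15.78
position: [507.0, -213.7, 96.7]
tcp_rot: [0.0, 0.959, 0.283, -0.0]
contact_force: [-1.0, 2.3, 3.9]
width: 10.6
gripper_force: 59.2
```

```bash
python3 -c "
from bench import bot, imaging, close_job
s=bot.observe();print(s['position'],s['contact_force'],s['wrist_torque'])"
```

```text
[ 507.00691449 -213.72374755   96.68689188] [-0.96789467  2.33074854  3.89306801] [0.44102033 0.34962191 0.03859744]
```

The key is home: TCP z is 96.7, so the tip is about 30 mm deep with the shoulder seated. Now I'll turn clockwise about the key's axis.

In the tool's units: -1.71 mm / 500 = -0.0034, -1.17 mm / 500 = -0.0023, 0.51 rad / 3.1416 = 0.1623.

Request:
nudge_tcp(
  ticks=[
    {"jaw":8},
    {"jaw":8, "d":[0.0001, -0.0012, 0], "rot":[0, 0, 0.0541]},
    {"jaw":8, "d":[0.0004, -0.0023, 0], "rot":[0, 0, 0.1082]},
    {"jaw":8, "d":[0.0009, -0.0034, 0], "rot":[0, 0, 0.1623]},
    {"jaw":8, "d":[0.0009, -0.0034, 0], "rot":[0, 0, 0.1623]},
  ],
)

```text
clock: 16.4
position: [506.7, -212.3, 96.7]
tcp_rot: [0.0, 0.999, 0.032, 0.0]
contact_force: [-0.0, -0.9, 3.8]
width: 11.1
gripper_force: 59.3
```

```bash
python3 -c "
from bench import bot, imaging, close_job
s=bot.observe();print(s['position'],s['contact_force'],s['wrist_torque'])"
```

```text
[ 506.68170343 -212.28927836   96.67664125] [-0.04345045 -0.88576171  3.78949455] [0.00743218 0.23997021 0.03801289]
```

Side forces are low, so I'll continue. The key is at about +0.26 now.

In the tool's units: -2.2 mm / 500 = -0.0044, -1.71 mm / 500 = -0.0034, 0.68 rad / 3.1416 = 0.2165.

Request:
nudge_tcp(
  ticks=[
    {"jaw":8, "d":[0.0001, -0.0012, 0], "rot":[0, 0, 0.0541]},
    {"jaw":8, "d":[0.0004, -0.0023, 0], "rot":[0, 0, 0.1082]},
    {"jaw":8, "d":[0.0009, -0.0034, 0], "rot":[0, 0, 0.1623]},
    {"jaw":8, "d":[0.0016, -0.0044, 0], "rot":[0, 0, 0.2165]},
    {"jaw":8, "d":[0.0016, -0.0044, 0], "rot":[0, 0, 0.2165]},
  ],
)

```text
clock: 17.02
position: [507.1, -210.3, 96.7]
tcp_rot: [0.0, 0.954, -0.301, 0.0]
contact_force: [-2.0, -1.4, 3.9]
width: 10.9
gripper_force: 59.3
```

```bash
python3 -c "
from bench import bot, imaging, close_job
s=bot.observe();print(s['position'],s['contact_force'],s['wrist_torque'])"
```

```text
[ 507.13430866 -210.32594119   96.67991326] [-1.99000707 -1.41132032  3.93401803] [-0.56384412  0.45937381  0.06797702]
```

In the tool's units: -2.2 mm / 500 = -0.0044, -2 mm / 500 = -0.004, 0.78 rad / 3.1416 = 0.2483.

Request:
nudge_tcp(
  ticks=[
    {"jaw":8, "d":[0.0001, -0.0009, 0], "rot":[0, 0, 0.0541]},
    {"jaw":8, "d":[0.0004, -0.0019, 0], "rot":[0, 0, 0.1082]},
    {"jaw":8, "d":[0.0009, -0.003, 0], "rot":[0, 0, 0.1623]},
    {"jaw":8, "d":[0.0014, -0.004, 0], "rot":[0, 0, 0.2101]},
    {"jaw":8, "d":[0.002, -0.0044, 0], "rot":[0, 0, 0.2483]},
    {"jaw":8, "d":[0.002, -0.0044, 0], "rot":[0, 0, 0.2483]},
  ],
)

```text
clock: 17.77
position: [509.0, -208.9, 96.7]
tcp_rot: [0.0, 0.768, -0.641, 0.0]
contact_force: [-1.3, -0.5, 5.1]
width: 11.0
gripper_force: 59.5
```

```bash
python3 -c "
from bench import bot, imaging, close_job
s=bot.observe();print(s['position'],s['contact_force'],s['wrist_torque'],s['qpos'])"
```

```text
[ 508.98335759 -208.94083007   96.68074769] [-1.33974648 -0.45742576  5.12706209] [-0.39888157  0.90714301  0.1483729 ] [-1.04691046e-01  3.34059806e-01 -1.35678401e-01  6.44622377e-04
 -1.10141694e+00  2.84250006e-01]
```

In the tool's units: -0.15 mm / 500 = -0.0003, 0.05 rad / 3.1416 = 0.0159.

Request:
nudge_tcp(
  ticks=[
    {"jaw":8, "d":[0, -0.0003, 0], "rot":[0, 0, 0.0159]},
    {"jaw":8, "d":[0, -0.0003, 0], "rot":[0, 0, 0.0159]},
    {"jaw":8, "d":[0, -0.0003, 0], "rot":[0, 0, 0.0159]},
  ],
)

```text
clock: 18.15
position: [509.1, -208.9, 96.7]
tcp_rot: [0.0, 0.752, -0.659, -0.0]
contact_force: [-2.0, -1.7, 4.3]
width: 10.9
gripper_force: 59.6
```

```bash
python3 - <<'E'
from h import *
s=bot.observe();print(s['position'],s['contact_force'],s['wrist_torque'])
c=imaging.camera("scene");cv2.imwrite("pics/c6.png",cv2.resize(np.ascontiguousarray(c["img"][100:280,120:360,::-1]),(800,600),interpolation=cv2.INTER_CUBIC))
E
```

```text
[ 509.09548228 -208.90011981   96.65795368] [-1.97639197 -1.65868198  4.29684003] [-0.43130889  0.96555921  0.36628622]
```

View pics/c6.png

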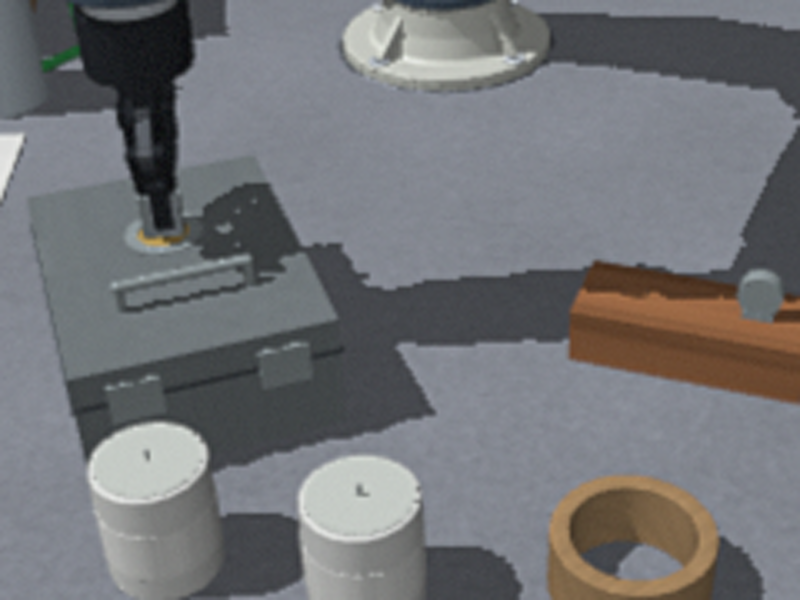

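The picture shows the key seated in the lock at (160,230) and held turned, with the spare key, candles and tape roll undisturbed. The torque jumped to 0.37 N m, so the disc is at its stop. Handing in.

```bash
python3 -c "
from bench import bot, imaging, close_job
print(close_job())"
```

```text
the job is handed in; nothing more can be done
None
```

I handed the job in at about 18 s: the square-headed key is fully home and turned clockwise to the stop, still gripped at about 60 N, and the last picture shows the spare key, candles and tape roll in place; the hand-in call returned no verdict.

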